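# Hitch the tool caddy to the bench ball and latch it

### The arm

A 6-joint arm with a two-finger parallel gripper is mounted at the origin on a cart in front of the work surface, level with it; the furniture and walls round the work are solid. World frame = base frame: x ahead of the robot, y to its left, z up, the work surface at z = 0. Lengths are in mm, angles in rad, forces in N, time in s.
With the tool pointing down it reaches from about 275 to 750 mm from the base axis. Payload 10.2 kg.
Tool frame: the origin (TCP) lies at the very end of the fingers, on their centre line; the grasp point (between the pads) lies 19 mm behind it; z points along the fingers, y is the line along which they close (so a half turn about z gives the same grasp; the last joint's range is limited). The gripper opens to 85 mm and grips with 20 to 120 N. Pads are 22 mm wide; open, the fingers measure 114 mm over their backs; the gripper's body (76 mm by 85 mm) begins 54 mm behind the grasp point. The pads swing forward as they close: fully open they stand 13 mm farther back than shut.
Start: joints at [-1.365, 0.313, 1.498, -0, 1.331, -0.223], TCP at [218.273, -477.481, 195.894] pointing down, gripper open.
Joint ranges: [-2.94, 2.94], [-0.97, 2.17], [0.19, 2.56], [-1.23, 4.37], [0.02, 3.11], [-2.88, 2.88]. Speed limits (rad/s): [2.39, 2.39, 3.01, 3.14, 3.14, 3.14].

### API

Orientations are given as a unit quaternion [w, x, y, z].
In Python, from rig import * gives the robot as it stands. The module is installed in compiled form; this text tells all that it offers.
- The arm moves only by the shell command python3 -m crank 'ROWS' [FORCE]. ROWS is JSON, a list that holds one entry, the list of rows, each a list of 7 numbers: the shift along the tool's x, y, z in units of 25 mm (1.0 is 25 mm), then the turn, a rotation vector about the tool's x, y, z in units of 8 degrees (1.0 is 8 degrees), then the finger opening in mm, from 0 to 85.4. A call has exactly 8 rows; each row shifts and turns the commanded pose from where the row before left it, along the tool's axes as they then stand; what a row does not reach is not made up. A row lasts 1/10 s, in which the tool goes at most 50 mm and 8.59 degrees, less where a joint would pass 70% of its speed; a pose out of reach is approached as far as the arm can. A call is refused whole if a number of a shift passes 1 or a number of a turn 1, either way. A call with a gripper value outside its range is refused whole. The fingers move at their own pace and stop on an object; FORCE is the grip in N (left out, the last holds). Time passes only in rows, so rows that do not move let the fingers close, or fill a call up. It gives the time, the measured TCP pose, the force, the opening and the grip force at its end, in the units of the state.
- sense(): the state, without advancing time (a new reading comes with each control period).
- capture(name): name is "scene" or "top" or "wrist"; returns the picture (384x512x3 uint8, blue, green, red); there is no depth.
- camera_model(name): a dict with "fx", "fy", "cx", "cy" (pixels), "k1" (the pictures are not rectified: a ray, as slopes to the right and down, at radius r is drawn at 1 + k1 r^2 times it, then the intrinsics apply), "world_from_camera" (4x4, takes a point from camera to world coordinates); the wrist camera has in their place "T_tool_cam" (4x4, takes a point from camera to tool coordinates, whose origin is the TCP and whose axes are the flange's). Camera axes: x right, y up, looking along -z (the intrinsics and any distortion apply to the point x, -y, -z); pixel columns grow to the right and rows downward; lengths in mm; the calibration is good to about 2 mm. A picture is of the moment at which its call begins: read the wrist's pose just before it. camera_model takes no time and is no camera call.
- finish_job(): hands the job in; it is judged then, once.
The state is a dict: "time_s": time; "joints": joint angles; "dq": joint speeds; "tau": joint torques, N m; "eef_pos": TCP position; "ee_rot": TCP orientation; "force": force on the tool from outside, world axes, zero at the start; "wrist_torque": the same for the moment, N m; "grip_width": opening from 0.0 (shut) to 1.0 (fully open); "grip_force": force on a finger pad.
Only numpy, scipy, OpenCV 4.12 (cv2) and the standard library are available. Lean on these libraries where they do the work, as an engineer would, in place of code of your own. Each camera call takes 0.05 s, during which the arm holds its last target. There are 200 camera calls.

### The job

Hitch the little tool caddy to the ball post on the bench, so that it can swing but not slide away: lower its socket over the ball with the latch lever still up, then press the socket straight down, firmly but never hard, until the ball snaps fully home and lifts the indicator pin on top. Then press the latch lever down as far as it goes, and leave the caddy standing on its rear feet, hitched, latched and untouched. Do not shift the spools, the tin or the bottle.

Things in the scene. Friction and masses are not known exactly. Their poses are not given: they have to be found in the camera images.
- caddy: Loose tool caddy, about 0.6 kg: grey cast socket head, two-bar fork and open tray on four rubber feet. Origin: centre of the socket (= centre of the ball when home), 48 mm above the feet; x points from the head back along the tray, z up. Head 46 x 46 mm, flat sides from z = -6 to +22 mm: grip the sides at y = -23 and +23 from above. Mass centre near x = 78 mm. Stands level at the start.
- socket_mouth (a point): Middle of the socket's open underside, 14 mm below the caddy's origin. Square socket 32 mm wide, roof 29 mm above the mouth; 45 degree skirt widens it to 48 mm (58 mm outside). Two spring keepers inside stop the ball 15 mm short of home; 8 to 18 N straight down pushes it past them and up to the solid roof, where they hold it; the caddy's weight does not. Over 30 N harms it.
- tray (a point): Middle of the tray's open top, at caddy x = 105, z = -16 mm. Aluminium tray with cork floor, 126 mm (x) by 96 mm (y), 32 mm tall with its feet, which stand at caddy x = 50 and 160 mm. Hitched, the caddy stands on the ball and the two rear feet, nose up by 1 to 8 degrees. The tray needs free table under it: there is some on the side of the post away from the robot.
- caddy_lever (a joint): Latch lever, rad: 0 = up (52 degrees above level, leaning back over the tray; starts at 0 to 0.12), 0.9 = fully down, level. Pivot along y at caddy x = 30, z = 8 mm. Plate 16 mm wide; it drives a claw in under the ball. Stiff by friction (0.12 N m) and stays where left: 3 to 4 N straight down at caddy x = 72 mm moves it. With the ball not home the claw strikes it.
- lever_bar (a point): Middle of the round cross bar (24 mm wide, 11 mm thick) at the lever's free end, 66 mm from the pivot.
- caddy_pin (a joint): Indicator pin on top of the head, m: 0 with the socket empty (its tip 4.5 mm above the head's top face), about 0.004 when the ball is fully home.
- ball_foot: Fixed bench hitch: round flange of 76 mm diameter, hexagon nut (top at 20 mm), and a steel post with a 30 mm steel ball on a 15 mm neck. Origin on the table, on the post's axis; z up. The post is screwed to a different height each time: the ball's centre is 50 to 68 mm above the origin, which this pose does not tell; find it by touch.
- thread_spool_brown: spool of brown thread, 40 mm diameter, 49 mm tall, standing; origin at the centre of its underside. A bystander.
- thread_spool_cream: spool of cream thread, 40 mm diameter, 49 mm tall, standing; origin at the centre of its underside. A bystander.
- wax_tin: low round tin with a white lid, 68 mm diameter, 43 mm tall; origin at the centre of its underside. A bystander.
- dye_bottle: small brown dropper bottle with a black rubber top, 34 mm diameter, 102 mm tall, standing; origin at the centre of its underside. A bystander.
Not all that is in view belongs to the job. Several things have the shape of the ball_foot; the one meant has the colours described above.

How it is judged:
By the outcome, as a careful person would: the job done as asked, in the order asked, and still so for the second after the job is handed in, with the robot touching nothing.
It also fails if it takes over 67 s, if anything falls off the work surface, if the arm or the gripper's body presses on something with over 40 N, if the wrist force passes 120 N, or if a joint passes its speed limit or range.

## Working session

There is one attempt and no reset: what is moved stays moved. The work goes in short steps, Python scripts to look and compute and a shell command to move; the robot and the scene stay as the last step left them, time stands still between calls to the robot, and variables do not carry over. Pictures are saved under pics/ and viewed, at most 10 in all, crops included, and the job is handed in when it is done.

```bash
mkdir -p pics; cat > h.py <<'E'
from rig import *
import numpy as np, cv2
from scipy.spatial.transform import Rotation as R
def cam(name,s=None):
    m=camera_model(name)
    if 'T_tool_cam' in m:
        s=s or sense(); q=s['ee_rot']; T=np.eye(4); T[:3,:3]=R.from_quat([q[1],q[2],q[3],q[0]]).as_matrix(); T[:3,3]=s['eef_pos']
        W=T@np.array(m['T_tool_cam'])
    else: W=np.array(m['world_from_camera'])
    return m,W
def ray(c,u,v):
    m,W=c; K=np.array([[m['fx'],0,m['cx']],[0,m['fy'],m['cy']],[0,0,1]])
    p=cv2.undistortPoints(np.array([[[u,v]]],float),K,np.array([m['k1'],0,0,0.]))[0,0]
    return W[:3,3],W[:3,:3]@np.array([p[0],-p[1],-1])
def onz(c,u,v,z):
    o,d=ray(c,u,v); return (o+d*(z-o[2])/d[2]).round(1)
def proj(c,P):
    m,W=c; p=np.linalg.inv(W)@np.append(P,1); x,y=p[0]/-p[2],-p[1]/-p[2]; k=1+m['k1']*(x*x+y*y)
    return np.array([m['cx']+m['fx']*x*k,m['cy']+m['fy']*y*k]).round(1)
def tri(c1,p1,c2,p2):
    a,d=ray(c1,*p1);b,e=ray(c2,*p2)
    t=np.linalg.lstsq(np.c_[d,-e],b-a,rcond=None)[0]; A=a+d*t[0];B=b+e*t[1]
    return ((A+B)/2).round(1), np.linalg.norm(A-B).round(1)
E
python3 - <<'E'
from h import *
s=sense()
print({k:np.round(v,3) for k,v in s.items()})
for n in('scene','top'):
    i=capture(n); cv2.imwrite(f'pics/{n}0.png',i); c=cam(n); print(n,c[1].round(2).tolist(),c[0]['fx'],c[0]['k1'])
    
a=np.hstack([cv2.imread('pics/scene0.png'),cv2.imread('pics/top0.png')])
m,W=cam('wrist');print(np.round(m['T_tool_cam'],2).tolist(),m['fx'])
E
```

```text
{'time_s': np.float64(0.0), 'joints': array([-1.365,  0.313,  1.498, -0.   ,  1.331, -0.223]), 'dq': array([0.002, 0.001, 0.001, 0.   , 0.   , 0.   ]), 'tau': array([ 2.0000e-03, -4.1226e+01, -2.5974e+01, -0.0000e+00,  4.0000e-03,
       -0.0000e+00]), 'eef_pos': array([ 218.211, -477.17 ,  195.327]), 'ee_rot': array([-0.001,  0.977,  0.213, -0.   ]), 'force': array([-0.07 ,  0.372, -1.18 ]), 'wrist_torque': array([ 0.005, -0.035, -0.011]), 'grip_force': np.float64(0.0), 'grip_width': np.float64(1.0)}
scene [[-0.81, 0.24, -0.53, -506.79], [-0.59, -0.31, 0.75, 1287.36], [0.02, 0.92, 0.4, 802.56], [0.0, 0.0, 0.0, 1.0]] 469.9334598511692 -0.08732155167228245
top [[-0.1, 0.97, -0.21, 56.58], [-1.0, -0.09, 0.01, -16.98], [-0.01, 0.21, 0.98, 1844.66], [0.0, 0.0, 0.0, 1.0]] 479.65801010268393 -0.054288048263500026
[[0.0, 0.95, 0.32, 83.32], [1.0, -0.0, 0.0, 1.04], [0.0, 0.32, -0.95, -178.62], [0.0, 0.0, 0.0, 1.0]] 320.96023123691157
```

View pics/scene0.png

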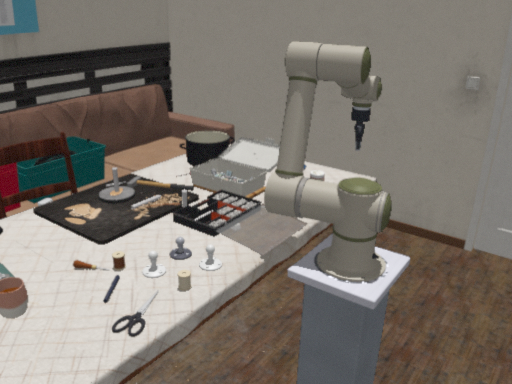

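View pics/top0.png

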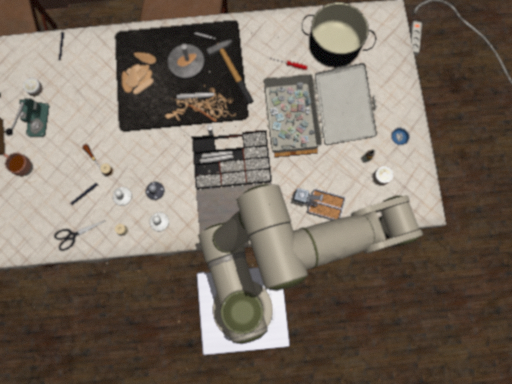

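The scene view shows three hitch-like things at (153,265), (180,248) and (210,258). In the top view these are (122,196), (155,190, dark) and (160,222). The caddy is at top (320,203). The spools are at top (106,169) and (121,230), the tin at (384,175) and the bottle at (368,156). I'll enlarge the hitches to tell them apart.

```bash
python3 - <<'E'
from h import *
a=cv2.imread('pics/scene0.png')[235:300,100:230]; b=cv2.imread('pics/top0.png')[160:240,90:190]; d=cv2.imread('pics/top0.png')[140:230,280:400]
a=cv2.resize(a,(520,260),interpolation=2); b=cv2.resize(b,(400,320),interpolation=2);d=cv2.resize(d,(400,300),interpolation=2)
o=np.zeros((590,800,3),np.uint8); o[:260,:520]=a; o[265:585,:400]=b;o[265:565,400:]=d
cv2.imwrite('pics/crop1.png',o)
c=cam('top')
for n,u,v,z in(('A',122,196,0),('Bdark',155,190,0),('C',160,222,0),('caddy',302,198,60),('tray',328,206,30),('tin',384,175,43),('bottle',368,156,60),('cream',121,230,49),('brown',106,169,49)): print(n,onz(c,u,v,z))
E
```

```text
A [475.4 431.9   0. ]
Bdark [486.9 300.3   0. ]
C [357.8 288.2   0. ]
caddy [ 387.7 -264.1   60. ]
tray [ 352.5 -364.1   30. ]
tin [ 450.2 -594.9   43. ]
bottle [ 527.5 -539.3   60. ]
cream [333.4 429.6  49. ]
brown [577.6 478.   49. ]
```

View pics/crop1.png

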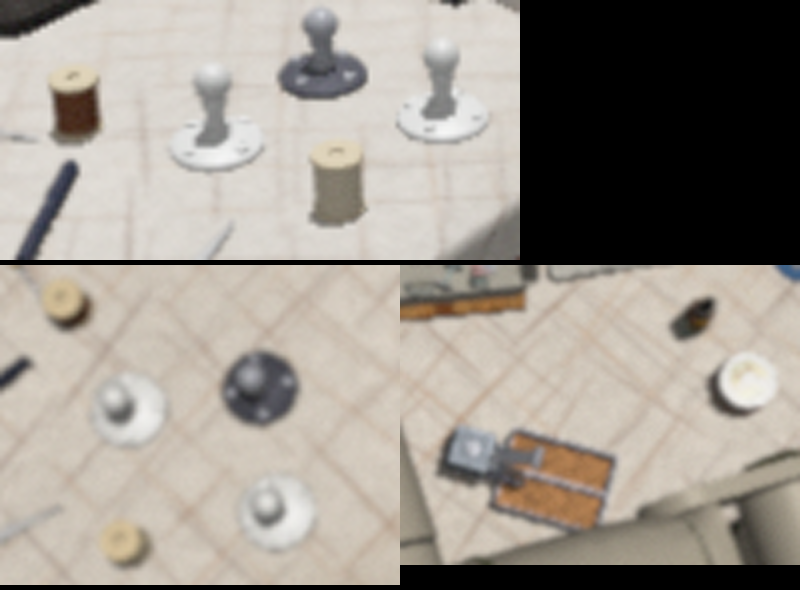

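```bash
python3 -m crank '[[[1,-0.5,0,0,0,0,85],[1,-0.5,0,0,0,0,85],[1,-0.5,0,0,0,0,85],[1,-0.5,0,0,0,-0.8,85],[1,-0.1,0,0,0,-1,85],[1,0,0,0,0,-1,85],[1,0,0,0,0,-1,85],[1,0,0,0,0,-1,85]]]' 40
python3 - <<'E'
from h import *
t=cv2.imread('pics/top0.png');s=cv2.imread('pics/scene0.png')
print('scene BGR balls',[s[y-1:y+2,x-1:x+2].reshape(-1,3).mean(0).round().tolist() for x,y in((153,254),(180,240),(210,248))])
print('posts',[s[y,x].tolist() for x,y in((153,262),(180,246),(210,256))])
s=sense(); i=capture('wrist'); np.save('w1.npy',np.r_[s['eef_pos'],s['ee_rot']]);cv2.imwrite('pics/w1.png',i)
print(s['eef_pos'].round(1),s['ee_rot'].round(3),s['force'].round(2),s['time_s'])
E
```

```text
time_s: 0.9
eef_pos: [360.1, -320.1, 195.6]
ee_rot: [-0.0, 0.851, 0.525, -0.0]
force: [-0.9, -0.2, 0.9]
grip_width: 0.995
grip_force: 0.0
scene BGR balls [[202.0, 203.0, 203.0], [164.0, 158.0, 156.0], [197.0, 198.0, 197.0]]
posts [[134, 135, 135], [102, 97, 99], [131, 133, 131]]
[ 360.1 -320.1  195.6] [-0.     0.851  0.525 -0.   ] [-0.87 -0.17  0.91] 0.9
```

View pics/w1.png

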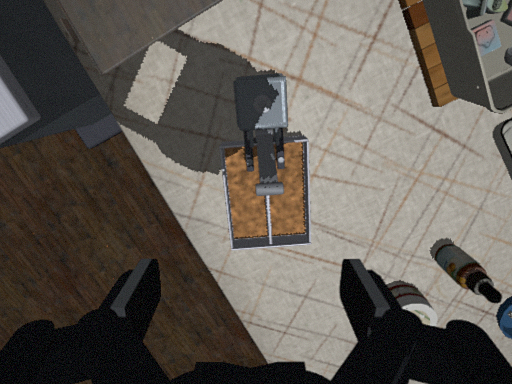

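The wrist view shows the caddy with its lever up. The head's top face has corners at about (235,77), (286,76), (287,128) and (236,129). The tray rim corners are at about (222,147), (307,140), (309,243) and (233,247), and the lever bar is at (269,188).

```bash
python3 - <<'E'
from h import *
w=np.load('w1.npy'); s=dict(eef_pos=w[:3],ee_rot=w[3:]); c=cam('wrist',s)
print('head',[onz(c,u,v,70).tolist() for u,v in((235,77),(286,76),(287,128),(236,129))])
print('tray',[onz(c,u,v,32).tolist() for u,v in((222,147),(307,140),(309,243),(233,247))])
print('bar',onz(c,269,188,108))
# colour masks: cork and head edges
i=cv2.imread('pics/w1.png'); h=cv2.cvtColor(i,cv2.COLOR_BGR2HSV)
m=cv2.inRange(h,(5,120,60),(22,255,255)); m[:130]=0;m[255:]=0;m[:,:215]=0;m[:,320:]=0
p=cv2.findNonZero(m); r=cv2.minAreaRect(p); b=cv2.boxPoints(r); print(r,[onz(c,*q,10).tolist() for q in b])
cv2.imwrite('pics/w1c.png',cv2.resize(i[60:260,200:330],None,fx=3,fy=3,interpolation=2))
E
```

```text
head [[389.5, -233.2, 70.0], [430.6, -252.8, 70.0], [412.2, -295.2, 70.0], [369.0, -274.6, 70.0]]
tray [[343.2, -288.4, 32.0], [427.8, -322.3, 32.0], [381.5, -435.9, 32.0], [298.2, -400.0, 32.0]]
bar [ 374.9 -329.   108. ]
((266.81317138671875, 190.1331787109375), (90.9538345336914, 77.25960540771484), 85.48600769042969) [[342.1, -293.3, 10.0], [423.6, -326.4, 10.0], [386.1, -434.4, 10.0], [296.1, -398.6, 10.0]]
```

View pics/w1c.png

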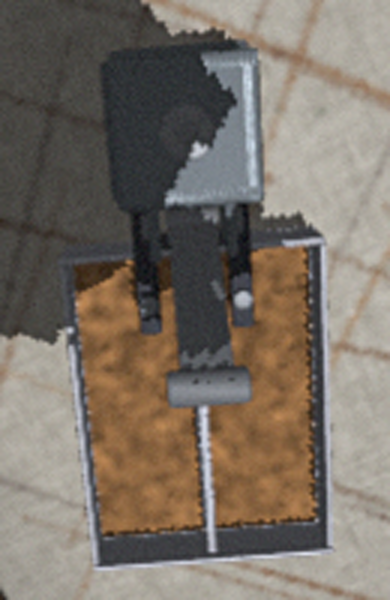

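```bash
python3 -m crank '[[[0,0,0.7,0,0,-0.6,85],[0.9,0.22,0.8,0,0,0,85],[0.9,0.22,0.8,0,0,0,85],[0.88,0.22,0.8,0,0,0,85],[0,0,0.8,0,0,0,85],[0,0,0.8,0,0,0,85],[0,0,0.8,0,0,0,85],[0,0,0.7,0,0,0,85]]]'
python3 - <<'E'
from h import *
s=sense(); i=capture('wrist');cv2.imwrite('pics/w2.png',i);s=sense()
print(s['eef_pos'].round(1),s['ee_rot'].round(3),s['force'].round(2),s['time_s'])
E
```

```text
time_s: 1.75
eef_pos: [399.8, -264.9, 39.8]
ee_rot: [-0.0, 0.83, 0.557, -0.0]
force: [0.4, -0.7, 0.2]
grip_width: 0.989
grip_force: 0.0
[ 398.7 -263.9   37.5] [-0.002  0.83   0.557 -0.   ] [-2.34  1.42 -2.39] 1.8
```

View pics/w2.png

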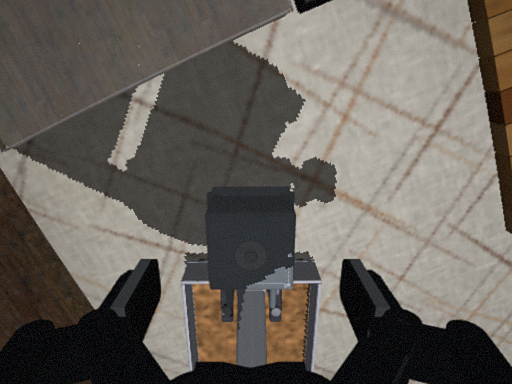

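The wrist view shows the head between the open fingers: its sides are upright at columns 208 and 294 and the fingers are centred at 250. I'll close on it.

```bash
python3 -m crank '[[[0,0,-0.08,0,0,0,40],[0,0,0,0,0,0,40],[0,0,0,0,0,0,40],[0,0,0,0,0,0,40],[0,0,0,0,0,0,40],[0,0,0,0,0,0,40],[0,0,0,0,0,0,40],[0,0,0,0,0,0,40]]]' 100
python3 - <<'E'
from h import *
s=sense()
print(s['eef_pos'].round(1),s['ee_rot'].round(3),s['force'].round(2),s['grip_force'],s['grip_width']*85.4)
E
```

```text
time_s: 2.6
eef_pos: [400.1, -265.2, 42.9]
ee_rot: [0.0, 0.83, 0.558, 0.0]
force: [0.1, -0.4, 0.8]
grip_width: 0.471
grip_force: 0.0
[ 400.1 -265.2   42.9] [0.    0.83  0.558 0.   ] [ 0.08 -0.45  0.84] 0.0 40.19383404432255
```

```bash
python3 - <<'E'
from h import *
i=capture('wrist');cv2.imwrite('pics/w3.png',i);cv2.imwrite('pics/w3s.png',i[170:,100:400])
E
```

```text
(no output)
```

View pics/w3s.png

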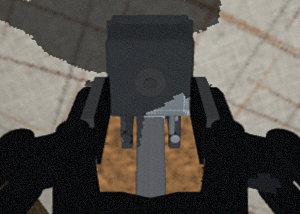

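```bash
python3 -m crank '[[[0,0,0,0,0,0,20],[0,0,0,0,0,0,20],[0,0,0,0,0,0,20],[0,0,0,0,0,0,20],[0,0,0,0,0,0,20],[0,0,0,0,0,0,20],[0,0,0,0,0,0,20],[0,0,0,0,0,0,20]]]' 100
python3 - <<'E'
from h import *
s=sense(); c=cam('wrist',s)
print(s['eef_pos'].round(1),s['force'].round(2),s['grip_force'],s['grip_width']*85.4)
p=np.array(s['eef_pos']);print(proj(c,[p[0],p[1],70]),onz(c,250.5,241,70),onz(c,252,251,75))
i=capture('wrist');cv2.imwrite('pics/w4.png',i)
E
```

```text
time_s: 3.45
eef_pos: [400.1, -265.2, 42.9]
ee_rot: [-0.0, 0.83, 0.558, 0.0]
force: [-0.8, -0.3, 0.3]
grip_width: 0.231
grip_force: 0.0
[ 400.1 -265.2   42.9] [-0.78 -0.26  0.31] 0.0 19.691980006506306
[248.9 250.7] [ 403.  -260.2   70. ] [ 402.5 -263.4   75. ]
```

View pics/w4.png

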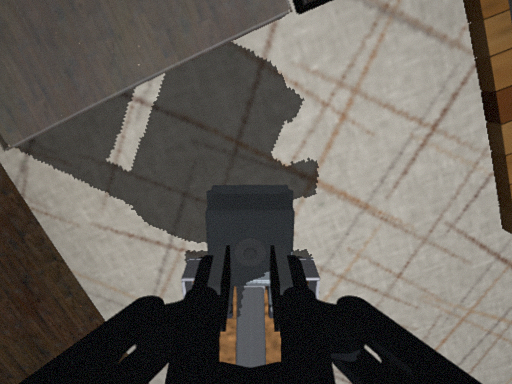

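The fingers closed to 20 mm with no contact and now cover the head at (225–280, 245). So the tips are above the head's top, not beside it. I'll check the finger geometry in one contrast-stretched composite, with expected tool points marked.

```bash
python3 - <<'E'
from h import *
s=sense(); c=cam('wrist',s); q=s['ee_rot'];r=R.from_quat([q[1],q[2],q[3],q[0]])
out=[]
for n,o,zo in(('w2',85,-13),('w3',40,-4),('w4',20,-1)):
    i=cv2.imread(f'pics/{n}.png'); i=cv2.LUT(i,(255*(np.arange(256)/255)**.4).astype(np.uint8)); i=cv2.resize(i[180:384,110:390],None,fx=1.4,fy=1.4,interpolation=2)
    for z,col in((0,(0,0,255)),(-20,(0,255,0)),(-40,(255,0,0))):
        for sy in(-1,1):
            for x in(-11,11):
                u=proj(c,np.array(s['eef_pos'])+r.apply([x,sy*o/2,z])); cv2.circle(i,(int((u[0]-110)*1.4),int((u[1]-180)*1.4)),2,col,-1)
    out.append(i)
cv2.imwrite('pics/comp.png',np.vstack([np.hstack(out[:2]),np.hstack([out[2],out[2]*0])]))
print(out[0].shape,proj(c,s['eef_pos']))
E
```

```text
(286, 392, 3) [249.  229.1]
```

View pics/comp.png

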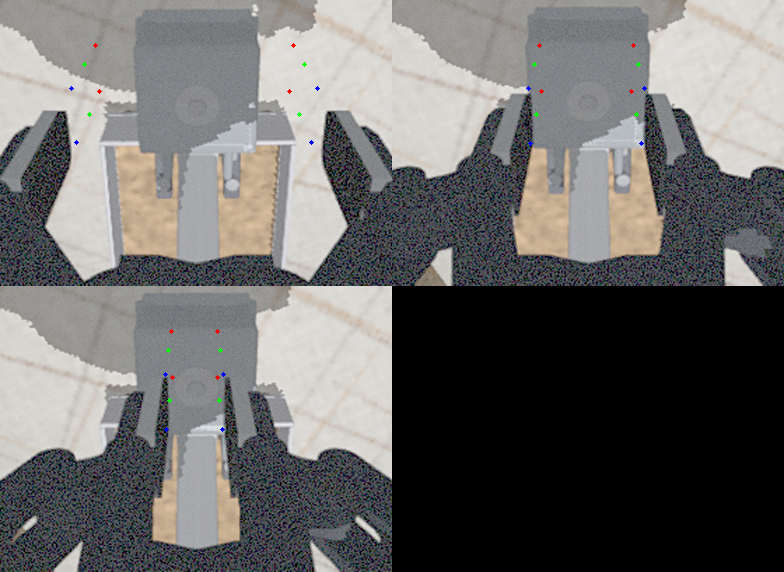

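The composite shows the real fingertips about 40 mm short of the reported TCP: they lie on the blue marks at tool z = -40. From here I'll treat the tip as 40 mm behind the TCP. I'll open, go down 38 mm more and grip again.

```bash
python3 -m crank '[[[0.1,0,0,0,0,0,80],[0,0,0,0,0,0,80],[0,0,0,0,0,0,80],[0,0,0,0,0,0,80],[0,0,0,0,0,0,80],[0,0,0.3,0,0,0,80],[0,0,0.4,0,0,0,80],[0,0,0.3,0,0,0,80]]]' 100
python3 -c "
from h import *
s=sense();print(s['eef_pos'].round(1),s['force'].round(2),s['wrist_torque'].round(2))"
python3 -m crank '[[[0,0,0.25,0,0,0,80],[0,0,0.25,0,0,0,80],[0,0,0,0,0,0,80],[0,0,0,0,0,0,35],[0,0,0,0,0,0,35],[0,0,0,0,0,0,35],[0,0,0,0,0,0,35],[0,0,0,0,0,0,35]]]' 100
python3 -m crank '[[[0,0,0,0,0,0,20],[0,0,0,0,0,0,20],[0,0,0,0,0,0,20],[0,0,0,0,0,0,20],[0,0,0,0,0,0,20],[0,0,0,0,0,0,20],[0,0,0,0,0,0,20],[0,0,0,0,0,0,20]]]' 100
python3 -c "
from h import *
s=sense();print(s['eef_pos'].round(1),s['force'].round(2),s['wrist_torque'].round(2))"
```

```text
time_s: 4.3
eef_pos: [400.7, -262.5, 16.7]
ee_rot: [-0.001, 0.83, 0.557, -0.0]
force: [-0.2, -0.2, 0.3]
grip_width: 0.938
grip_force: 0.0
[ 400.7 -262.5   16.7] [-0.19 -0.21  0.28] [-0.02  0.06  0.01]
time_s: 5.1
eef_pos: [401.2, -263.1, 6.1]
ee_rot: [0.0, 0.83, 0.558, 0.0]
force: [-1.7, 1.0, 4.3]
grip_width: 0.523
grip_force: 101.0
time_s: 5.9
eef_pos: [401.2, -263.0, 6.0]
ee_rot: [0.0, 0.83, 0.558, 0.0]
force: [-0.6, 2.1, 5.5]
grip_width: 0.521
grip_force: 101.0
[ 401.2 -263.     6. ] [-0.62  2.13  5.48] [ 0.03  0.35 -0.07]
```

```bash
python3 -m crank '[[[0,0,-0.2,0,0,0,20],[0,0,-0.4,0,0,0,20],[0,0,-0.6,0,0,0,20],[0,0,-0.8,0,0,0,20],[0,0,-0.8,0,0,0,20],[0,0,-0.8,0,0,0,20],[0,0,-0.8,0,0,0,20],[0,0,-0.8,0,0,0,20]]]' 115
python3 -c "
from h import *
s=sense();print(s['eef_pos'].round(1),s['force'].round(2),s['wrist_torque'].round(2))"
python3 -m crank '[[[0.4,-0.1,0,0,0,0,20],[0.7,-0.2,0,0,0,0,20],[0.9,-0.3,0,0,0,0,20],[0.9,-0.3,0,0,0,0,20],[0.9,-0.3,0,0,0,0,20],[0.9,-0.3,0,0,0,0,20],[0.9,-0.3,0,0,0,0,20],[0.9,-0.3,0,0,0,0,20]]]'
python3 -m crank '[[[0.9,-0.3,0,0,0,0,20],[0.9,-0.3,0,0,0,0,20],[0.9,-0.3,0,0,0,0,20],[0.9,-0.3,0,0,0,0,20],[0.9,-0.3,0,0,0,0,20],[0.9,-0.3,0,0,0,0,20],[0.9,-0.3,0,0,0,0,20],[0.9,-0.3,0,0,0,0,20]]]'
python3 -m crank '[[[0.9,-0.3,0,0,0,0,20],[0.9,-0.3,0,0,0,0,20],[0.9,-0.3,0,0,0,0,20],[0.5,-0.2,0,0,0,0,20],[0.2,0,0,0,0,0,20],[0,0,0,0,0,0,20],[0,0,0,0,0,0,20],[0,0,0,0,0,0,20]]]'
python3 - <<'E'
from h import *
s=sense(); i=capture('wrist'); np.save('w5.npy',np.r_[s['eef_pos'],s['ee_rot']]);cv2.imwrite('pics/w5.png',i)
print(s['force'].round(2),s['wrist_torque'].round(2))
E
```

```text
time_s: 6.7
eef_pos: [400.7, -262.4, 136.5]
ee_rot: [-0.0, 0.83, 0.557, 0.0]
force: [-0.2, 0.3, -5.4]
grip_width: 0.518
grip_force: 117.9
[ 400.7 -262.4  136.5] [-0.22  0.3  -5.38] [ 0.33 -0.14 -0.  ]
time_s: 7.5
eef_pos: [413.1, -90.6, 134.4]
ee_rot: [-0.001, 0.83, 0.558, -0.0]
force: [0.2, 0.3, -5.6]
grip_width: 0.515
grip_force: 117.9
time_s: 8.3
eef_pos: [425.4, 98.4, 134.5]
ee_rot: [-0.001, 0.83, 0.558, -0.0]
force: [0.6, -0.8, -5.6]
grip_width: 0.518
grip_force: 117.9
time_s: 9.1
eef_pos: [433.2, 185.1, 135.3]
ee_rot: [-0.0, 0.83, 0.557, -0.0]
force: [1.2, 0.2, -6.1]
grip_width: 0.515
grip_force: 117.9
[ 1.21  0.22 -6.08] [ 0.3  -0.11 -0.  ]
```

View pics/w5.png

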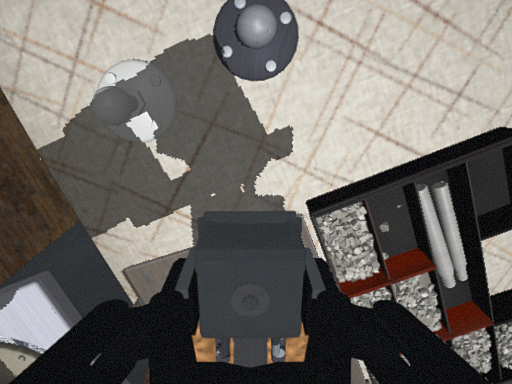

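The wrist view shows the dark blue flange with a grey steel ball at (257,26), and a white-flanged one with a pale post at (115,100). The candidates in the top view were A (122,196) and C (160,222), both white painted with pale posts, and B (155,190). B fits: its post and ball have the grey of bare steel, it is the only one of its kind, and it has free table behind it. The enlarged crop1 shows the same, so I'll use B and locate its axis.

```bash
python3 - <<'E'
from h import *
w=np.load('w5.npy'); c=cam('wrist',dict(eef_pos=w[:3],ee_rot=w[3:]))
i=cv2.imread('pics/w5.png'); h=cv2.cvtColor(i,cv2.COLOR_BGR2HSV)
print(i[26,257],i[50,230],i[60,250],h[60,250],'white',i[75,130],i[105,115],'shadow',h[150,200])
g=i.max(2); m=((g<75)).astype(np.uint8); m[110:]=0; m[:,:205]=0;m[:,310:]=0
m=cv2.morphologyEx(m,cv2.MORPH_OPEN,np.ones((3,3),np.uint8))
cs=max(cv2.findContours(m,0,1)[0],key=cv2.contourArea); hl=cv2.convexHull(cs)[:,0]
hl=hl[hl[:,1]>3]
P=np.array([onz(c,u,v,4)[:2] for u,v in hl])
from scipy.optimize import least_squares
r=least_squares(lambda q:np.hypot(P[:,0]-q[0],P[:,1]-q[1])-q[2],[490,300,38],loss='soft_l1'); print(len(P),r.x.round(1),np.abs(r.fun).max().round(1))
cx,cy=r.x[:2]
for z in(50,60,68): print(z,proj(c,[cx,cy,z]))
print(proj(c,[cx,cy,4]))
T=cam('top'); print('top',proj(T,[cx,cy,0]),'scene',proj(cam('scene'),[cx,cy,60]))
E
```

```text
[211 201 198] [223 211 205] [90 81 80] [117  28  90] white [220 222 220] [ 95  96 100] shadow [25 37 89]
10 [473.1 298.9  25.5] 6.2
50 [241.  34.]
60 [240.6  31.8]
68 [240.3  30. ]
[242.3  42. ]
top [155.6 193.4] scene [182.7 239.8]
```

```bash
python3 - <<'E'
from h import *
from scipy.optimize import least_squares
w=np.load('w5.npy'); c=cam('wrist',dict(eef_pos=w[:3],ee_rot=w[3:]))
i=cv2.GaussianBlur(cv2.imread('pics/w5.png'),(3,3),0).astype(int)
m=((i[...,0]>i[...,2]+4)&(i.max(2)<170)).astype(np.uint8); m[100:]=0; m[:,:190]=0;m[:,320:]=0
m=cv2.morphologyEx(m,cv2.MORPH_OPEN,np.ones((3,3),np.uint8))
cs=max(cv2.findContours(m,0,1)[0],key=cv2.contourArea); print(cv2.boundingRect(cs))
hl=cv2.convexHull(cs)[:,0]; hl=hl[hl[:,1]>3]
P=np.array([onz(c,u,v,5)[:2] for u,v in hl])
r=least_squares(lambda q:np.hypot(P[:,0]-q[0],P[:,1]-q[1])-q[2],[490,300,38],loss='soft_l1'); print(len(P),r.x.round(1),np.abs(r.fun).max().round(1))
r=least_squares(lambda q:np.hypot(P[:,0]-q[0],P[:,1]-q[1])-38,[490,300],loss='soft_l1'); print(r.x.round(1),np.abs(r.fun).max().round(1))
cx,cy=r.x
for z in(50,60,68): print(z,proj(c,[cx,cy,z]))
print('ball onz',[onz(c,257,26,z).tolist() for z in (50,60,68)])
T=cam('top'); print('top',proj(T,[cx,cy,0]))
m2=((i[...,0]>i[...,2]+1)&(i.max(2)>=120)).astype(np.uint8)
E
```

```text
(214, 0, 83, 80)
27 [485.7 299.   36.4] 0.8
[486.4 300.4] 2.8
50 [256.7  24.6]
60 [257.   22.1]
68 [257.3  19.9]
ball onz [[486.2, 299.4, 50.0], [485.4, 298.0, 60.0], [484.8, 296.9, 68.0]]
top [155.  190.1]
```

```bash
python3 - <<'E'
from h import *
w=np.load('w5.npy'); q=w[3:]; r=R.from_quat([q[1],q[2],q[3],q[0]]); c=cam('wrist',dict(eef_pos=w[:3],ee_rot=w[3:]))
for z in(-64,-66,-68):
  for u,v in((250,299),(198,248),(303,248)): print(z,(r.inv().apply(onz(c,u,v,w[2]-z)-w[:3])).round(1),end=' ')
  print()
E
python3 -m crank '[[[0,0,0,0,0,-0.4,20],[0,0,0,0,0,-0.8,20],[0,0,0,0,0,-1,20],[0,0,0,0,0,-1,20],[0,0,0,0,0,-1,20],[0,0,0,0,0,-1,20],[0,0,0,0,0,-1,20],[0,0,0,0,0,-1,20]]]'
python3 -m crank '[[[0,0,0,0,0,-1,20],[0,0,0,0,0,-1,20],[0,0,0,0,0,-1,20],[0,0,0,0,0,-1,20],[0,0,0,0,0,-1,20],[0,0,0,0,0,-1,20],[0,0,0,0,0,-1,20],[0,0,0,0,0,-1,20]]]'
python3 -m crank '[[[0,0,0,0,0,-0.9,20],[0,0,0,0,0,-0.4,20],[0,0,0,0,0,0,20],[0,0,0,0,0,0,20],[0,0,0,0,0,0,20],[0,0,0,0,0,0,20],[0,0,0,0,0,0,20],[0,0,0,0,0,0,20]]]'
python3 - <<'E'
from h import *
s=sense(); q=s['ee_rot']; r=R.from_quat([q[1],q[2],q[3],q[0]]); print('joints',np.round(s['joints'],2),'to post',(r.inv().apply(np.array([486,299.5,s['eef_pos'][2]])-s['eef_pos'])/25).round(3),s['wrist_torque'].round(2), r.as_matrix().round(3).tolist())
i=capture('wrist');cv2.imwrite('pics/w6.png',i)
np.save('w6.npy',np.r_[s['eef_pos'],s['ee_rot']])
E
```

```text
-64 [ -3.2   0.6 -64. ] -64 [ 21.4 -20.3 -64. ] -64 [ 21.3  21.8 -64. ] 
-66 [ -1.6   0.6 -66. ] -66 [ 22.4 -19.9 -66. ] -66 [ 22.5  21.4 -66. ] 
-68 [ -0.1   0.5 -68. ] -68 [ 23.5 -19.6 -68. ] -68 [ 23.5  21.  -68. ] 
time_s: 9.95
eef_pos: [433.0, 185.3, 135.3]
ee_rot: [-0.0, 0.457, 0.89, -0.0]
force: [-0.1, 0.7, -5.3]
grip_width: 0.52
grip_force: 117.6
time_s: 10.75
eef_pos: [432.9, 185.2, 135.3]
ee_rot: [-0.001, -0.084, 0.996, -0.0]
force: [0.3, -0.1, -5.5]
grip_width: 0.521
grip_force: 117.6
time_s: 11.55
eef_pos: [433.2, 185.8, 135.4]
ee_rot: [0.0, -0.172, 0.985, -0.0]
force: [0.4, -0.3, -5.9]
grip_width: 0.518
grip_force: 117.9
joints [ 0.16  0.26  1.74 -0.    1.14 -1.76] to post [-3.527  3.565 -0.   ] [-0.12  0.29 -0.01] [[-0.941, -0.338, 0.0], [-0.338, 0.941, -0.0], [-0.0, -0.0, -1.0]]
```

```bash
python3 -m crank '[[[-0.4,0.4,0,0,0,0,20],[-0.7,0.7,0,0,0,0,20],[-0.8,0.82,0,0,0,0,20],[-0.8,0.82,0,0,0,0,20],[-0.5,0.5,0,0,0,0,20],[-0.28,0.3,0,0,0,0,20],[0,0,0,0,0,0,20],[0,0,0.3,0,0,0,20]]]'
python3 -m crank '[[[0,0,0.5,0,0,0,20],[0,0,0.6,0,0,0,20],[0,0,0.6,0,0,0,20],[0,0,0.5,0,0,0,20],[0,0,0.4,0,0,0,20],[0,0,0.2,0,0,0,20],[0,0,0,0,0,0,20],[0,0,0,0,0,0,20]]]'
python3 - <<'E'
from h import *
s=sense(); q=s['ee_rot']; r=R.from_quat([q[1],q[2],q[3],q[0]]); print('to post',(r.inv().apply(np.array([486,299.5,s['eef_pos'][2]])-s['eef_pos'])).round(2),s['force'].round(2),s['wrist_torque'].round(2))
i=capture('wrist');cv2.imwrite('pics/w7.png',i)
i=capture('scene');cv2.imwrite('pics/s7.png',i)
E
```

```text
time_s: 12.4
eef_pos: [485.4, 298.5, 128.3]
ee_rot: [0.001, -0.172, 0.985, 0.0]
force: [0.1, -0.4, -5.5]
grip_width: 0.518
grip_force: 118.4
time_s: 13.2
eef_pos: [485.4, 298.6, 58.4]
ee_rot: [0.0, -0.172, 0.985, 0.0]
force: [0.3, 0.3, -5.1]
grip_width: 0.515
grip_force: 118.4
to post [-0.84  0.63  0.  ] [ 0.3   0.31 -5.08] [-0.14  0.32  0.01]
```

Next I'll go down slowly and find the ball by touch. The force baseline is about -5.5 N, which is the caddy's weight.

```bash
python3 -m crank '[[[0,0,0.1,0,0,0,20],[0,0,0.1,0,0,0,20],[0,0,0.1,0,0,0,20],[0,0,0.1,0,0,0,20],[0,0,0.1,0,0,0,20],[0,0,0.05,0,0,0,20],[0,0,0,0,0,0,20],[0,0,0,0,0,0,20]]]'
python3 -m crank '[[[0,0,0.04,0,0,0,20],[0,0,0.04,0,0,0,20],[0,0,0.04,0,0,0,20],[0,0,0.04,0,0,0,20],[0,0,0.04,0,0,0,20],[0,0,0,0,0,0,20],[0,0,0,0,0,0,20],[0,0,0,0,0,0,20]]]'
```

```text
time_s: 14.1
eef_pos: [485.1, 298.6, 44.2]
ee_rot: [0.0, -0.172, 0.985, 0.0]
force: [-0.5, -0.3, -5.5]
grip_width: 0.517
grip_force: 118.4
time_s: 14.9
eef_pos: [485.1, 298.5, 39.2]
ee_rot: [0.0, -0.172, 0.985, 0.0]
force: [-0.5, 0.4, -4.7]
grip_width: 0.52
grip_force: 118.4
```

```bash
for k in 1; do python3 -m crank '[[[0,0,0.04,0,0,0,20],[0,0,0.04,0,0,0,20],[0,0,0.04,0,0,0,20],[0,0,0.04,0,0,0,20],[0,0,0.04,0,0,0,20],[0,0,0,0,0,0,20],[0,0,0,0,0,0,20],[0,0,0,0,0,0,20]]]'; done
```

```text
time_s: 15.7
eef_pos: [485.1, 298.5, 34.2]
ee_rot: [0.0, -0.172, 0.985, 0.0]
force: [-0.3, 0.3, -4.8]
grip_width: 0.517
grip_force: 118.4
```

```bash
python3 -m crank '[[[0,0,0.04,0,0,0,20],[0,0,0.04,0,0,0,20],[0,0,0.04,0,0,0,20],[0,0,0,0,0,0,20],[0,0,0,0,0,0,20],[0,0,0,0,0,0,20],[0,0,0,0,0,0,20],[0,0,0,0,0,0,20]]]'
```

```text
time_s: 16.5
eef_pos: [485.1, 298.5, 31.2]
ee_rot: [0.0, -0.172, 0.985, 0.0]
force: [-0.3, 0.5, -6.4]
grip_width: 0.521
grip_force: 118.4
```

```bash
python3 -m crank '[[[0,0,0.04,0,0,0,20],[0,0,0.04,0,0,0,20],[0,0,0.04,0,0,0,20],[0,0,0,0,0,0,20],[0,0,0,0,0,0,20],[0,0,0,0,0,0,20],[0,0,0,0,0,0,20],[0,0,0,0,0,0,20]]]'
```

```text
time_s: 17.3
eef_pos: [485.1, 298.6, 28.2]
ee_rot: [0.0, -0.172, 0.985, 0.0]
force: [-0.2, -0.3, -6.0]
grip_width: 0.517
grip_force: 118.4
```

```bash
python3 -m crank '[[[0,0,0.04,0,0,0,20],[0,0,0.04,0,0,0,20],[0,0,0.03,0,0,0,20],[0,0,0,0,0,0,20],[0,0,0,0,0,0,20],[0,0,0,0,0,0,20],[0,0,0,0,0,0,20],[0,0,0,0,0,0,20]]]'
```

```text
time_s: 18.1
eef_pos: [485.1, 298.6, 25.4]
ee_rot: [0.0, -0.172, 0.985, 0.0]
force: [-0.3, 2.1, -5.3]
grip_width: 0.516
grip_force: 118.4
```

```bash
python3 -m crank '[[[0,0.02,0.02,0,0,0,20],[0,0,0.02,0,0,0,20],[0,0,0.02,0,0,0,20],[0,0,0.02,0,0,0,20],[0,0,0,0,0,0,20],[0,0,0,0,0,0,20],[0,0,0,0,0,0,20],[0,0,0,0,0,0,20]]]'
```

```text
time_s: 18.9
eef_pos: [485.0, 299.2, 23.5]
ee_rot: [0.0, -0.172, 0.985, 0.0]
force: [-0.5, 4.0, -2.9]
grip_width: 0.519
grip_force: 118.5
```

```bash
python3 -m crank '[[[0,0.03,0,0,0,0,20],[0,0.03,0,0,0,0,20],[0,0.02,0,0,0,0,20],[0,0,0,0,0,0,20],[0,0,0,0,0,0,20],[0,0,0,0,0,0,20],[0,0,0,0,0,0,20],[0,0,0,0,0,0,20]]]'
```

```text
time_s: 19.7
eef_pos: [484.3, 300.7, 23.3]
ee_rot: [-0.0, -0.172, 0.985, -0.0]
force: [1.9, -4.6, -5.8]
grip_width: 0.513
grip_force: 118.7
```

```bash
python3 -m crank '[[[0,0,0.03,0,0,0,20],[0,0,0.03,0,0,0,20],[0,0,0,0,0,0,20],[0,0,0,0,0,0,20],[0,0,0,0,0,0,20],[0,0,0,0,0,0,20],[0,0,0,0,0,0,20],[0,0,0,0,0,0,20]]]'
```

```text
time_s: 20.5
eef_pos: [484.6, 300.8, 22.2]
ee_rot: [0.0, -0.172, 0.985, -0.0]
force: [2.5, -5.1, -3.6]
grip_width: 0.518
grip_force: 119.0
```

```bash
python3 -m crank '[[[0,-0.04,0.02,0,0,0,20],[0,0,0.02,0,0,0,20],[0,0,0.02,0,0,0,20],[0,0,0,0,0,0,20],[0,0,0,0,0,0,20],[0,0,0,0,0,0,20],[0,0,0,0,0,0,20],[0,0,0,0,0,0,20]]]'
```

```text
time_s: 21.3
eef_pos: [484.9, 300.1, 20.6]
ee_rot: [0.0, -0.172, 0.985, 0.0]
force: [2.8, 0.3, -0.2]
grip_width: 0.519
grip_force: 119.0
```

```bash
python3 -m crank '[[[0,0,0.03,0,0,0,20],[0,0,0.03,0,0,0,20],[0,0,0,0,0,0,20],[0,0,0,0,0,0,20],[0,0,0,0,0,0,20],[0,0,0,0,0,0,20],[0,0,0,0,0,0,20],[0,0,0,0,0,0,20]]]'
```

```text
time_s: 22.1
eef_pos: [484.3, 299.9, 18.6]
ee_rot: [-0.0, -0.172, 0.985, -0.0]
force: [2.2, 0.4, -5.7]
grip_width: 0.519
grip_force: 119.0
```

I've used all 10 picture views, so from here I check by numbers: has the head slipped in the grip, and has the pin moved?

```bash
cat > chk.py <<'E'
from h import *
import sys
def chk(n):
    a=cv2.imread('pics/w7.png',0).astype(np.float32); i=capture('wrist'); cv2.imwrite(f'pics/{n}.png',i); b=cv2.cvtColor(i,6).astype(np.float32)
    s=sense(); print('F',s['force'].round(1),'M',s['wrist_torque'].round(2),s['eef_pos'].round(1),s['time_s'])
    for nm,(x0,x1,y0,y1) in dict(frontedge=(185,315,200,262),pin=(222,280,272,322)).items():
        tpl=a[y0+5:y1-5,x0+5:x1-5]; r=cv2.matchTemplate(b[y0-12:y1+12,x0-12:x1+12],tpl,5); _,v,_,l=cv2.minMaxLoc(r); print(nm,'corr',round(v,3),'shift',l[0]-17,l[1]-17,'meandiff',np.abs(a-b)[y0:y1,x0:x1].mean().round(1))
chk(sys.argv[1])
E
python3 chk.py w8
```

```text
F [ 2.7 -0.3 -5.1] M [-0.09 -0.1   0.01] [484.4 299.9  18.6] 22.15
frontedge corr 0.762 shift -11 11 meandiff 14.9
pin corr 0.641 shift 0 0 meandiff 4.6
```

```bash
python3 -m crank '[[[-0.02,0,0.02,0,0,0,20],[0,0,0.02,0,0,0,20],[0,0,0.02,0,0,0,20],[0,0,0.02,0,0,0,20],[0,0,0,0,0,0,20],[0,0,0,0,0,0,20],[0,0,0,0,0,0,20],[0,0,0,0,0,0,20]]]'
```

```text
time_s: 22.95
eef_pos: [485.1, 300.1, 16.8]
ee_rot: [-0.0, -0.172, 0.985, 0.0]
force: [0.4, -0.5, -3.0]
grip_width: 0.517
grip_force: 118.9
```

```bash
python3 -m crank '[[[0,0,0.02,0,0,0,20],[0,0,0.02,0,0,0,20],[0,0,0.02,0,0,0,20],[0,0,0,0,0,0,20],[0,0,0,0,0,0,20],[0,0,0,0,0,0,20],[0,0,0,0,0,0,20],[0,0,0,0,0,0,20]]]'
```

```text
time_s: 23.75
eef_pos: [485.2, 300.1, 15.3]
ee_rot: [0.0, -0.172, 0.985, 0.0]
force: [2.3, 0.2, -4.8]
grip_width: 0.52
grip_force: 118.9
```

```bash
python3 -m crank '[[[0,0,0.02,0,0,0,20],[0,0,0.02,0,0,0,20],[0,0,0.02,0,0,0,20],[0,0,0,0,0,0,20],[0,0,0,0,0,0,20],[0,0,0,0,0,0,20],[0,0,0,0,0,0,20],[0,0,0,0,0,0,20]]]'
```

```text
time_s: 24.55
eef_pos: [484.9, 300.1, 13.7]
ee_rot: [-0.0, -0.172, 0.985, -0.0]
force: [1.2, -0.3, -6.0]
grip_width: 0.522
grip_force: 118.9
```

```bash
python3 -m crank '[[[0,0,0.02,0,0,0,20],[0,0,0.02,0,0,0,20],[0,0,0.02,0,0,0,20],[0,0,0,0,0,0,20],[0,0,0,0,0,0,20],[0,0,0,0,0,0,20],[0,0,0,0,0,0,20],[0,0,0,0,0,0,20]]]'; python3 chk.py w9
```

```text
time_s: 25.35
eef_pos: [485.0, 300.1, 12.5]
ee_rot: [-0.0, -0.172, 0.985, -0.0]
force: [-0.8, -0.7, -0.2]
grip_width: 0.515
grip_force: 118.8
F [-1.  -0.5  0.7] M [-0.26  0.42 -0.04] [485.  300.1  12.4] 25.4
frontedge corr 0.748 shift -15 12 meandiff 16.4
pin corr 0.648 shift 0 0 meandiff 5.1
```

```bash
python3 -m crank '[[[0,0,0.02,0,0,0,20],[0,0,0,0,0,0,20],[0,0,0,0,0,0,20],[0,0,0,0,0,0,20],[0,0,0,0,0,0,20],[0,0,0,0,0,0,20],[0,0,0,0,0,0,20],[0,0,0,0,0,0,20]]]'
```

```text
time_s: 26.2
eef_pos: [485.0, 300.1, 11.8]
ee_rot: [-0.0, -0.172, 0.985, -0.0]
force: [0.7, -0.1, -3.2]
grip_width: 0.518
grip_force: 118.9
```

```bash
python3 -m crank '[[[0,0,0.02,0,0,0,20],[0,0,0.02,0,0,0,20],[0,0,0,0,0,0,20],[0,0,0,0,0,0,20],[0,0,0,0,0,0,20],[0,0,0,0,0,0,20],[0,0,0,0,0,0,20],[0,0,0,0,0,0,20]]]'
```

```text
time_s: 27.0
eef_pos: [485.0, 300.1, 10.8]
ee_rot: [-0.0, -0.172, 0.985, -0.0]
force: [0.4, -0.2, -3.0]
grip_width: 0.522
grip_force: 118.9
```

```bash
python3 -m crank '[[[0,0,0.02,0,0,0,20],[0,0,0.02,0,0,0,20],[0,0,0,0,0,0,20],[0,0,0,0,0,0,20],[0,0,0,0,0,0,20],[0,0,0,0,0,0,20],[0,0,0,0,0,0,20],[0,0,0,0,0,0,20]]]'; python3 chk.py w10
```

```text
time_s: 27.8
eef_pos: [485.0, 300.1, 9.8]
ee_rot: [-0.0, -0.172, 0.985, -0.0]
force: [0.1, -2.8, -2.7]
grip_width: 0.518
grip_force: 118.9
F [-1.  -2.3 -3. ] M [-0.45  0.3  -0.02] [485.  300.1   9.9] 27.85
frontedge corr 0.739 shift -17 13 meandiff 16.7
pin corr 0.579 shift 0 0 meandiff 5.2
```

```bash
python3 - <<'E'
from h import *
for n in('w6','w7','w8','w9','w10'):
    b=cv2.imread(f'pics/{n}.png',0).astype(float)
    print(n,'rows190-270 col235-265:',b[190:272:2,235:265].mean(1).round().astype(int).tolist())
    print('  cols180-320 row 270:',b[266:274,180:322:4].mean(0).round().astype(int).tolist())
    print('  rows270-345 col250:',b[270:346:2,246:255].mean(1).round().astype(int).tolist())
E
```

```text
w6 rows190-270 col235-265: [138, 135, 136, 138, 136, 138, 127, 131, 138, 144, 162, 58, 62, 61, 62, 61, 62, 51, 52, 52, 51, 52, 52, 53, 52, 52, 51, 52, 52, 54, 60, 61, 61, 61, 61, 62, 63, 63, 63, 62, 62]
  cols180-320 row 270: [20, 66, 67, 63, 55, 64, 63, 62, 65, 63, 61, 61, 62, 63, 63, 61, 62, 60, 62, 62, 62, 62, 63, 62, 63, 64, 62, 62, 62, 63, 62, 47, 67, 65, 66, 16]
  rows270-345 col250: [61, 63, 63, 64, 64, 64, 60, 67, 71, 71, 71, 72, 68, 59, 62, 67, 67, 67, 66, 67, 69, 73, 72, 66, 60, 63, 61, 62, 61, 61, 61, 61, 60, 58, 64, 67, 67, 67]
w7 rows190-270 col235-265: [29, 35, 43, 49, 56, 55, 53, 52, 52, 53, 55, 51, 51, 52, 51, 51, 52, 43, 44, 43, 42, 43, 44, 45, 44, 42, 44, 44, 45, 45, 51, 51, 51, 52, 52, 53, 53, 52, 52, 52, 53]
  cols180-320 row 270: [21, 55, 54, 52, 46, 55, 54, 52, 53, 51, 51, 52, 54, 53, 54, 53, 51, 51, 51, 52, 53, 53, 52, 51, 52, 53, 53, 54, 52, 52, 53, 39, 57, 55, 56, 12]
  rows270-345 col250: [54, 52, 52, 53, 52, 54, 51, 54, 61, 61, 59, 60, 58, 49, 54, 57, 57, 56, 56, 55, 61, 60, 61, 58, 53, 51, 52, 52, 51, 53, 52, 49, 50, 51, 53, 55, 58, 57]
w8 rows190-270 col2
[... 886 characters left out ...]
345 col250: [56, 57, 58, 56, 58, 58, 54, 60, 68, 64, 63, 65, 62, 53, 56, 60, 60, 61, 61, 59, 63, 66, 65, 60, 56, 56, 56, 58, 56, 55, 55, 54, 56, 52, 59, 61, 62, 60]
w10 rows190-270 col235-265: [45, 45, 44, 40, 32, 33, 32, 31, 31, 31, 32, 56, 56, 55, 55, 55, 57, 48, 47, 46, 47, 46, 47, 47, 47, 47, 45, 46, 50, 49, 55, 54, 54, 55, 54, 56, 56, 57, 57, 57, 57]
  cols180-320 row 270: [19, 61, 59, 56, 50, 58, 58, 58, 58, 57, 55, 54, 58, 56, 56, 57, 57, 57, 56, 56, 56, 55, 56, 56, 56, 57, 55, 56, 57, 58, 59, 42, 59, 59, 63, 17]
  rows270-345 col250: [58, 56, 55, 58, 57, 57, 55, 60, 65, 65, 64, 63, 62, 53, 54, 51, 55, 62, 61, 59, 60, 60, 61, 61, 56, 56, 57, 56, 55, 54, 56, 55, 52, 52, 58, 62, 63, 60]
```

```bash
python3 -m crank '[[[0,0,0.02,0,0,0,20],[0,0,0.02,0,0,0,20],[0,0,0,0,0,0,20],[0,0,0,0,0,0,20],[0,0,0,0,0,0,20],[0,0,0,0,0,0,20],[0,0,0,0,0,0,20],[0,0,0,0,0,0,20]]]'; cat > pin.py <<'E'
from h import *
import sys
i=capture('wrist'); cv2.imwrite(f'pics/{sys.argv[1]}.png',i); s=sense(); print('F',s['force'].round(1),'M',s['wrist_torque'].round(2),s['eef_pos'].round(1))
b=cv2.cvtColor(i,6).astype(float); print(b[286:330,244:257].mean(1).round().astype(int).tolist())
# pin tip: small template near rows 295-312 vs w7
E
python3 pin.py w11
```

```text
time_s: 28.65
eef_pos: [485.1, 300.1, 9.0]
ee_rot: [0.0, -0.172, 0.985, -0.0]
force: [-1.5, -2.1, 2.0]
grip_width: 0.516
grip_force: 119.0
F [-0.6 -3.4  1.9] M [-0.66  0.45  0.03] [485.1 300.1   9. ]
[66, 66, 66, 67, 64, 65, 64, 64, 62, 59, 55, 54, 52, 52, 54, 54, 53, 55, 55, 57, 60, 62, 61, 61, 60, 61, 61, 60, 62, 60, 59, 56, 56, 57, 56, 56, 57, 57, 55, 58, 58, 57, 57, 58]
```

```bash
python3 -m crank '[[[0,-0.02,0.02,0,0,0,20],[0,0,0.02,0,0,0,20],[0,0,0,0,0,0,20],[0,0,0,0,0,0,20],[0,0,0,0,0,0,20],[0,0,0,0,0,0,20],[0,0,0,0,0,0,20],[0,0,0,0,0,0,20]]]'; python3 pin.py w12
```

```text
time_s: 29.5
eef_pos: [485.2, 300.1, 8.8]
ee_rot: [0.0, -0.172, 0.985, 0.0]
force: [-4.9, -1.9, 9.3]
grip_width: 0.52
grip_force: 120.3
F [-4.9 -2.1  9. ] M [-0.44  1.05  0.04] [485.2 300.1   8.8]
[66, 66, 66, 66, 65, 64, 65, 64, 63, 59, 56, 53, 54, 52, 53, 54, 53, 54, 54, 57, 61, 61, 62, 61, 61, 61, 62, 59, 60, 60, 59, 57, 56, 55, 57, 57, 57, 56, 58, 57, 56, 57, 56, 57]
```

The socket stopped solid at z = 8.8 under about 14.5 N net. That puts the ball centre near 51 mm, the pin has lifted about 4 mm, and the head hasn't slipped in the grip. I'll ease off, release and rise.

```bash
python3 -m crank '[[[0.01,0,-0.03,0,0,0,20],[0,0,-0.02,0,0,0,20],[0,0,0,0,0,0,50],[0,0,0,0,0,0,60],[0,0,0,0,0,0,70],[0,0,0,0,0,0,85],[0,0,0,0,0,0,85],[0,0,0,0,0,0,85]]]'; python3 pin.py w13
python3 -m crank '[[[0,0,-0.1,0,0,0,85],[0,0,-0.3,0,0,0,85],[0,0,-0.6,0,0,0,85],[0,0,-0.7,0,0,0,85],[0,0,-0.8,0,0,0,85],[0,0,-0.8,0,0,0,85],[0,0,-0.6,0,0,0,85],[0,0,0,0,0,0,85]]]'
python3 pin.py w14
```

```text
time_s: 30.35
eef_pos: [485.0, 299.6, 9.1]
ee_rot: [0.0, -0.172, 0.985, 0.0]
force: [-0.4, -0.7, 0.7]
grip_width: 0.993
grip_force: 0.0
F [-0.3  0.5  0.2] M [ 0.   -0.02 -0.01] [485.  299.6   9.1]
[64, 65, 67, 66, 66, 65, 64, 65, 63, 62, 62, 57, 54, 52, 54, 53, 53, 53, 54, 55, 57, 60, 62, 61, 60, 62, 61, 61, 61, 60, 61, 60, 57, 56, 56, 57, 58, 57, 56, 57, 56, 57, 57, 57]
time_s: 31.2
eef_pos: [486.1, 300.0, 109.2]
ee_rot: [0.002, -0.172, 0.985, 0.0]
force: [0.2, -0.3, 0.1]
grip_width: 0.994
grip_force: 0.0
F [-0.7 -0.4 -0.8] M [ 0.01  0.03 -0.04] [485.4 299.7 107.6]
[92, 92, 93, 93, 93, 92, 93, 93, 93, 92, 94, 92, 93, 94, 93, 94, 91, 93, 93, 93, 93, 92, 93, 92, 92, 93, 93, 90, 89, 89, 84, 59, 43, 48, 56, 66, 74, 81, 89, 102, 112, 118, 136, 138]
```

```bash
python3 -m crank '[[[-0.3,0,0,0,0,0,0],[-0.6,0,0,0,0,0,0],[-0.8,0,0,0,0,0,0],[-0.7,0,0,0,0,0,0],[-0.4,0,0,0,0,0,0],[-0.2,0,0,0,0,0,0],[0,0,0,0,0,0,0],[0,0,0,0,0,0,0]]]' 40
python3 - <<'E'
from h import *
s=sense(); i=capture('wrist'); cv2.imwrite('pics/w15.png',i); c=cam('wrist',s); print(s['eef_pos'].round(1),s['grip_width'])
p=np.array([485.9,300.4]);u=np.array([.941,.338])
print('expect pin px',proj(c,[*p,77]),'head corners',[proj(c,[*(p+23*a*u+23*b*np.array([-.338,.941])),73]).tolist() for a,b in((-1,-1),(-1,1),(1,1),(1,-1))])
g=cv2.GaussianBlur(cv2.cvtColor(i,6),(3,3),0).astype(int)
for r in(160,190,220,250): print(r,g[r,150:350:5].tolist())
for n in('top','scene'):
    t=capture(n); cv2.imwrite(f'pics/{n}15.png',t); T=cam(n); h=cv2.cvtColor(t,40)
    m=cv2.inRange(h,(5,90,60),(22,255,255)); e=proj(T,[*(p+105*u),20]).astype(int); k=np.zeros_like(m); cv2.circle(k,e.tolist(),40,255,-1); m&=k
    q=cv2.findNonZero(m); print(n,e,len(q), np.mean(q,axis=(0,1)) , onz(T,*np.mean(q,axis=(0,1)),12), 'exp',p+105*u)
E
```

```text
time_s: 32.05
eef_pos: [555.1, 324.8, 106.2]
ee_rot: [-0.001, -0.172, 0.985, -0.0]
force: [-0.2, -0.0, -0.3]
grip_width: 0.001
grip_force: 0.0
[555.1 324.8 106.2] 0.0010982106794245002
expect pin px [251.9 103.9] head corners [[214.7, 65.2], [289.2, 65.4], [286.6, 139.7], [216.9, 139.6]]
160 [173, 177, 149, 157, 146, 146, 170, 171, 165, 58, 70, 116, 107, 107, 112, 67, 64, 44, 49, 51, 53, 51, 53, 45, 42, 23, 49, 41, 46, 44, 52, 57, 68, 69, 68, 66, 71, 61, 61, 67]
190 [161, 163, 171, 168, 168, 169, 163, 160, 154, 118, 86, 95, 109, 102, 48, 27, 26, 36, 52, 52, 53, 52, 52, 41, 23, 25, 38, 47, 45, 39, 50, 61, 67, 63, 66, 71, 67, 66, 69, 71]
220 [167, 165, 150, 158, 162, 166, 174, 166, 163, 171, 62, 84, 101, 101, 105, 118, 114, 87, 48, 50, 51, 49, 48, 40, 42, 49, 50, 43, 48, 48, 60, 73, 70, 68, 70, 71, 67, 68, 68, 71]
250 [164, 159, 150, 166, 152, 165, 169, 164, 163, 164, 69, 56, 99, 101, 110, 103, 89, 96, 49, 48, 7, 50, 50, 100, 108, 102, 88, 109, 116, 102, 66, 151, 161, 166, 160, 162, 166, 158, 152, 155]
top [143 165] 55 [150.69090909 168.49090909] [572.8 310.3  12. ] exp [584.705 335.89 ]
scene [152 244] 93 [128.55913978 250.38709677] [628.7 403.   12. ] exp [584.705 335.89 ]
```

The plate (columns 240–262) and the tray (200–302) are both centred on the finger axis at column 251, 73 mm behind the ball. I'll press the lever down.

```bash
python3 -m crank '[[[0,0,0.2,0,0,0,0],[0,0,0.3,0,0,0,0],[0,0,0.3,0,0,0,0],[0,0,0.2,0,0,0,0],[0,0,0.2,0,0,0,0],[0,0,0.16,0,0,0,0],[0,0,0.16,0,0,0,0],[0,0,0.16,0,0,0,0]]]'
python3 -m crank '[[[0,0,0.16,0,0,0,0],[0,0,0.16,0,0,0,0],[0,0,0.16,0,0,0,0],[0,0,0.16,0,0,0,0],[0,0,0.16,0,0,0,0],[0,0,0.1,0,0,0,0],[0,0,0,0,0,0,0],[0,0,0,0,0,0,0]]]'
```

```text
time_s: 33.0
eef_pos: [558.4, 325.8, 67.1]
ee_rot: [0.004, -0.172, 0.985, 0.001]
force: [3.4, 1.4, 6.0]
grip_width: 0.003
grip_force: 3.0
time_s: 33.8
eef_pos: [555.3, 324.9, 41.9]
ee_rot: [-0.0, -0.172, 0.985, -0.0]
force: [-0.2, -0.6, -0.1]
grip_width: 0.005
grip_force: 0.0
```

```bash
python3 -m crank '[[[0,0,0.1,0,0,0,0],[0,0,0.1,0,0,0,0],[0,0,0.1,0,0,0,0],[0,0,0.1,0,0,0,0],[0,0,0.08,0,0,0,0],[0,0,0.08,0,0,0,0],[0,0,0,0,0,0,0],[0,0,0,0,0,0,0]]]'
```

```text
time_s: 34.6
eef_pos: [555.1, 324.8, 27.7]
ee_rot: [-0.001, -0.172, 0.985, -0.0]
force: [-0.3, -0.8, 0.3]
grip_width: 0.001
grip_force: 0.0
```

```bash
python3 -m crank '[[[0,0,0.04,0,0,0,0],[0,0,0.04,0,0,0,0],[0,0,0.04,0,0,0,0],[0,0,0,0,0,0,0],[0,0,0,0,0,0,0],[0,0,0,0,0,0,0],[0,0,0,0,0,0,0],[0,0,0,0,0,0,0]]]'
```

```text
time_s: 35.4
eef_pos: [555.4, 324.9, 26.4]
ee_rot: [-0.0, -0.172, 0.985, -0.0]
force: [-5.3, -2.3, 11.2]
grip_width: 0.001
grip_force: 5.6
```

```bash
python3 -m crank '[[[0,0,0.03,0,0,0,0],[0,0,0,0,0,0,0],[0,0,0,0,0,0,0],[0,0,-0.1,0,0,0,0],[0,0,-0.2,0,0,0,0],[0,0,-0.5,0,0,0,0],[0,0,-0.8,0,0,0,0],[0,0,-0.8,0,0,0,0]]]'
python3 -m crank '[[[-0.5,0,-0.4,0,0,0,0],[-0.7,0,0,0,0,0,0],[-0.7,0,0,0,0,0,0],[-0.7,0,0,0,0,0,0],[-0.5,0,0,0,0,0,0],[-0.2,0,0,0,0,0,0],[0,0,0,0,0,0,0],[0,0,0,0,0,0,0]]]'
python3 - <<'E'
from h import *
s=sense(); i=capture('wrist'); cv2.imwrite('pics/w16.png',i); c=cam('wrist',s); print(s['eef_pos'].round(1),s['ee_rot'].round(3),s['time_s'])
p=np.array([485.9,300.4]);u=np.array([.941,.338]); v=np.array([-.338,.941]); th=np.radians(1); 
def W(x,y,z): return [*(p+u*(x*np.cos(th)+z*np.sin(th))+v*y), 50.8+z*np.cos(th)-x*np.sin(th)]
for f in(0,5,10,20,30): 
    x,z=30+66*np.cos(np.radians(f)),8+66*np.sin(np.radians(f)); print(f,[proj(c,W(x,y,z)).tolist() for y in(-12,12)], 'far edge',proj(c,W(x+5.5,0,z))[1],'near',proj(c,W(x-5.5,0,z))[1])
print('tray corners',[proj(c,W(x,y,-16)).tolist() for x,y in((42,-48),(42,48),(168,48),(168,-48))],'head',[proj(c,W(x,0,22)).tolist() for x in(-23,23)])
g=cv2.cvtColor(i,6).astype(int); h=cv2.cvtColor(i,40)
print('col251 rows60-330',g[60:332:4,246:256].mean(1).round().astype(int).tolist())
m=cv2.inRange(h,(5,90,50),(22,255,255)); 
for r in range(100,320,10): 
    print(r,''.join('o' if x else '.' for x in m[r,180:330:3]), g[r,200:305:6].tolist())
E
```

```text
time_s: 36.2
eef_pos: [555.5, 324.9, 85.6]
ee_rot: [-0.0, -0.172, 0.985, 0.0]
force: [-0.1, -0.1, 0.2]
grip_width: 0.002
grip_force: 0.0
time_s: 37.0
eef_pos: [632.8, 352.8, 94.6]
ee_rot: [-0.0, -0.172, 0.985, -0.0]
force: [-0.4, 0.2, -0.4]
grip_width: -0.004
grip_force: 0.0
[632.8 352.8  94.6] [-0.    -0.172  0.985 -0.   ] 37.0
0 [[233.6, 124.3], [269.8, 124.4]] far edge 132.6 near 115.9
5 [[233.2, 125.1], [270.3, 125.2]] far edge 133.6 near 116.4
10 [[232.7, 125.1], [270.9, 125.2]] far edge 133.9 near 116.2
20 [[231.7, 122.6], [272.2, 122.7]] far edge 131.9 near 113.1
30 [[230.6, 116.2], [273.7, 116.2]] far edge 126.1 near 106.0
tray corners [[181.5, 40.1], [321.9, 40.4], [310.4, 210.6], [191.9, 210.5]] head [[252.6, -102.8], [252.3, -5.0]]
col251 rows60-330 [62, 62, 62, 61, 61, 60, 61, 61, 61, 61, 60, 61, 61, 59, 54, 60, 55, 50, 67, 64, 64, 65, 70, 69, 68, 70, 69, 66, 65, 64, 65, 67, 68, 65, 73, 70, 67, 75, 76, 78, 76, 76, 80, 90, 133, 174, 184, 26, 25, 26, 25, 21, 20, 19, 21, 21, 18, 23, 25, 10, 11, 14, 14, 11, 11, 12, 13, 12]
100 .....ooooooooooooooo........oooo.oooooooooo......
[... 2194 characters left out ...]
, 10, 4, 58, 51, 5, 57, 51, 12, 19, 69, 182, 179, 176, 153]
270 .................................................. [177, 184, 173, 180, 16, 7, 60, 54, 1, 50, 48, 13, 18, 1, 169, 174, 175, 173]
280 .................................................. [169, 174, 171, 47, 21, 6, 51, 59, 1, 53, 49, 38, 14, 14, 180, 176, 166, 178]
290 .................................................. [11, 0, 1, 24, 22, 2, 20, 54, 15, 49, 13, 22, 17, 13, 94, 159, 167, 177]
300 .................................................. [29, 54, 16, 17, 12, 13, 4, 20, 27, 3, 0, 6, 20, 25, 11, 13, 176, 170]
310 .................................................. [16, 4, 18, 9, 6, 16, 11, 6, 11, 18, 19, 21, 14, 6, 6, 14, 13, 0]
```

The tray matches its expected outline and the bar is at row 120, columns 234–270, near level. To be sure it's fully down I'll press straight on the bar at caddy x ≈ 92. Contact there should stop at TCP z ≈ 22.6 if it is.

```bash
python3 -m crank '[[[0.4,0,0,0,0,0,0],[0.7,0,0,0,0,0,0],[0.7,0,0,0,0,0,0],[0.5,0,0,0,0,0,0],[0.26,0,0.4,0,0,0,0],[0,0,0.6,0,0,0,0],[0,0,0.6,0,0,0,0],[0,0,0.4,0,0,0,0]]]'
python3 -m crank '[[[0,0,0.3,0,0,0,0],[0,0,0.12,0,0,0,0],[0,0,0,0,0,0,0],[0,0,0,0,0,0,0],[0,0,0.04,0,0,0,0],[0,0,0,0,0,0,0],[0,0,0,0,0,0,0],[0,0,0,0,0,0,0]]]'
```

```text
time_s: 37.85
eef_pos: [572.5, 331.0, 42.3]
ee_rot: [-0.001, -0.172, 0.985, -0.0]
force: [-0.4, -0.1, -0.7]
grip_width: 0.002
grip_force: 0.0
time_s: 38.65
eef_pos: [573.0, 331.2, 33.0]
ee_rot: [0.0, -0.172, 0.985, 0.0]
force: [0.1, 0.3, 0.3]
grip_width: 0.001
grip_force: 0.0
```

```bash
python3 -m crank '[[[0,0,0.04,0,0,0,0],[0,0,0.04,0,0,0,0],[0,0,0,0,0,0,0],[0,0,0,0,0,0,0],[0,0,0,0,0,0,0],[0,0,0,0,0,0,0],[0,0,0,0,0,0,0],[0,0,0,0,0,0,0]]]'
```

```text
time_s: 39.45
eef_pos: [573.0, 331.2, 30.9]
ee_rot: [0.0, -0.172, 0.985, 0.0]
force: [0.2, -1.0, 0.3]
grip_width: -0.003
grip_force: 0.0
```

```bash
python3 -m crank '[[[0,0,0.04,0,0,0,0],[0,0,0.04,0,0,0,0],[0,0,0.04,0,0,0,0],[0,0,0.04,0,0,0,0],[0,0,0,0,0,0,0],[0,0,0,0,0,0,0],[0,0,0,0,0,0,0],[0,0,0,0,0,0,0]]]'
```

```text
time_s: 40.25
eef_pos: [573.3, 331.3, 28.9]
ee_rot: [0.001, -0.172, 0.985, 0.0]
force: [-5.2, -3.0, 14.0]
grip_width: -0.002
grip_force: 6.8
```

```bash
python3 -m crank '[[[0,0,0.04,0,0,0,0],[0,0,0.04,0,0,0,0],[0,0,0.04,0,0,0,0],[0,0,0,0,0,0,0],[0,0,0,0,0,0,0],[0,0,0,0,0,0,0],[0,0,0,0,0,0,0],[0,0,0,0,0,0,0]]]'
```

```text
time_s: 41.05
eef_pos: [573.5, 331.4, 28.1]
ee_rot: [0.001, -0.172, 0.985, 0.0]
force: [-11.4, -5.3, 27.5]
grip_width: -0.0
grip_force: 14.0
```

The lever has hit a solid stop. Plate and bar contact heights differ by about 2.5 mm, as they would for a level lever. I'll back off and measure lever, pin and tray once more.

```bash
python3 -m crank '[[[0,0,-0.1,0,0,0,0],[0,0,-0.3,0,0,0,0],[0,0,-0.6,0,0,0,0],[0,0,-0.8,0,0,0,0],[0,0,-0.8,0,0,0,0],[-0.5,0,-0.3,0,0,0,0],[-0.7,0,0,0,0,0,0],[-0.7,0,0,0,0,0,0]]]'
python3 -m crank '[[[-0.5,0,0,0,0,0,0],[-0.2,0,0,0,0,0,0],[0,0,0,0,0,0,0],[0,0,0,0,0,0,0],[0,0,0,0,0,0,0],[0,0,0,0,0,0,0],[0,0,0,0,0,0,0],[0,0,0,0,0,0,0]]]'
python3 - <<'E'
from h import *
s=sense(); i=capture('wrist'); cv2.imwrite('pics/w17.png',i); c=cam('wrist',s); print(s['eef_pos'].round(1))
p=np.array([485.9,300.4]);u=np.array([.941,.338]); v=np.array([-.338,.941]); th=np.radians(1)
def W(x,y,z): return [*(p+u*(x*np.cos(th)+z*np.sin(th))+v*y), 50.8+z*np.cos(th)-x*np.sin(th)]
for f in(0,7,14): 
    x,z=30+66*np.cos(np.radians(f)),8+66*np.sin(np.radians(f)); a=[proj(c,W(x,y,z)) for y in(-12,12)]; print(f,'bar',a[0].tolist(),a[1].tolist(),'near',proj(c,W(x-5.5,0,z))[1],'far',proj(c,W(x+5.5,0,z))[1])
    for xx in(50,70): print('   plate at',xx,[proj(c,W(xx,y,8+(xx-30)*np.tan(np.radians(f)))).tolist() for y in(-8,8)])
m=cv2.inRange(cv2.cvtColor(i,40),(5,70,50),(25,255,255))
for r in list(range(40,136,4)): 
    k=m[r]; l=[x for x in range(200,252) if k[x]]; q=[x for x in range(252,310) if k[x]]; print(r,l[-1:],q[:1],end='; ')
E
```

```text
time_s: 41.85
eef_pos: [618.4, 347.5, 97.7]
ee_rot: [0.001, -0.172, 0.985, 0.0]
force: [-0.0, -0.5, 0.0]
grip_width: -0.003
grip_force: 0.0
time_s: 42.65
eef_pos: [634.1, 353.2, 96.5]
ee_rot: [0.0, -0.172, 0.985, 0.0]
force: [0.5, 0.4, -0.1]
grip_width: 0.005
grip_force: 0.0
[634.1 353.2  96.5]
0 bar [233.8, 122.0] [269.7, 122.0] near 113.6 far 130.3
   plate at 50 [[239.1, 47.4], [264.8, 47.5]]
   plate at 70 [[239.4, 81.0], [264.3, 81.1]]
7 bar [233.2, 122.8] [270.5, 122.8] near 114.1 far 131.4
   plate at 50 [[239.0, 47.0], [265.0, 47.1]]
   plate at 70 [[239.2, 81.1], [264.7, 81.1]]
14 bar [232.5, 122.0] [271.3, 122.1] near 113.0 far 131.0
   plate at 50 [[238.9, 46.6], [265.2, 46.7]]
   plate at 70 [[238.9, 81.1], [265.0, 81.2]]
40 [] []; 44 [236] [264]; 48 [237] [264]; 52 [236] [264]; 56 [237] [264]; 60 [237] [264]; 64 [237] [264]; 68 [236] [264]; 72 [237] [264]; 76 [237] [264]; 80 [237] [263]; 84 [238] [263]; 88 [238] [263]; 92 [238] [264]; 96 [238] [263]; 100 [238] [263]; 104 [238] [263]; 108 [238] [263]; 112 [232] [269]; 116 [232] [269]; 120 [232] [270]; 124 [232] [269]; 128 [246] [256]; 132 [246] [255];
```

The bar is 36 px wide and the plate narrows as it would when level, so the lever is fully down. That also means the claw is under the ball. The robot is clear of everything, so I'm handing in.

```bash
python3 -c "
from rig import *
print(finish_job())"
```

```text
the job is handed in; nothing more can be done
None
```

I hitched the caddy on the dark-flanged post, with the ball home and the pin lifted, pressed the latch lever down to its stop, left the caddy untouched, and handed the job in after about 43 s.

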